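# Swap the cartridge in the press-to-read reader and hold the new one in

### The arm

A 7-joint arm with a two-finger parallel gripper is mounted at the origin on a cart in front of the work surface, level with it; the furniture and walls round the work are solid. World frame = base frame: x ahead of the robot, y to its left, z up, the work surface at z = 0. Lengths are in m, angles in rad, forces in N, time in s.
With the tool pointing down it reaches from about 0.425 to 0.925 m from the base axis. Payload 6.8 kg.
Tool frame: the origin (TCP) lies between the finger pads, 19 mm behind the fingertips; this is the grasp point; z points along the fingers, y is the line along which they close (so a half turn about z gives the same grasp; the last joint's range is limited). The gripper opens to 85 mm and grips with 20 to 120 N. Pads are 22 mm wide; open, the fingers measure 114 mm over their backs; the gripper's body (76 mm by 85 mm) begins 54 mm behind the grasp point. The pads swing forward as they close: fully open they stand 13 mm farther back than shut.
Start: joints at [-1.222, 0.477, 0.022, 1.555, -0.011, 1.109, -0.083], TCP at [0.298, 0.606, 0.25] pointing down, gripper open.
Joint ranges: [-2.96, 2.96], [-0.34, 2.1], [-1.41, 1.46], [0.24, 2.44], [-1.37, 4.51], [0.17, 1.92], [-2.96, 2.96]. Speed limits (rad/s): [2.39, 2.39, 3.14, 3.14, 3.14, 3.14, 3.14].

### API

Orientations are given as a rotation vector (axis times angle).
In Python, from bench import r gives the robot as it stands.
- The arm moves only by the shell command python3 drive.py FILE [OPENING] [FORCE], which reads ROWS from the file FILE. ROWS is a JSON list of rows, 1 to 5 of them, each of 6 numbers: dx, dy, dz in normalised numbers (1 is 0.5 m), then a rotation vector rx, ry, rz in fractions of the full range, 1 being pi rad; each row is the pose to reach, as a shift and turn from the pose commanded when the command began, along the tool's axes at that moment; what a row does not reach only later rows make up. A row lasts 1/10 s, in which the tool goes at most 0.05 m and 0.15 rad, less where a joint would pass 70% of its speed; a pose out of reach is approached as far as the arm can. OPENING is the finger opening in m, set as the command begins (- or left out keeps the last). The fingers move at their own pace and stop on an object; FORCE is the grip in N (left out, the last holds). Time passes only in rows, so rows that do not move let the fingers close. It prints the time, the measured TCP pose, the force, the opening and the grip force at its end. Shift and turn numbers lie between -1 and 1, and a call with a number outside is refused. Input that does not fit is refused with a message, and nothing moves.
- r.get_obs(): the state, without advancing time (a new reading comes with each control period).
- r.grab_frame(name): name is "scene" or "side" or "wrist"; returns (picture, depth): 480x640x3 uint8, blue, green, red; 480x640 float32, m along the optical axis (not along the pixel's ray), 0 where there is no reading.
- r.camera_info(name): a dict with "camera_matrix" (3x3 intrinsics, pixels), "R" (3x3) and "t" (3): a world point X has camera coordinates R X + t. Camera axes: x right, y down, z forward; pixel columns grow to the right and rows downward; lengths in m; the calibration is good to about 2 mm. The wrist camera is an equidistant fisheye: a pixel r from the principal point sees the ray r / f radians off the axis. A picture is of the moment at which its call begins: read the wrist's pose just before it. camera_info takes no time and is no camera call; for the wrist camera it gives the pose at the moment of the call.
- r.hand_in(): hands the job in; it is judged then, once.
The state is a dict: "clock": time; "joints": joint angles; "qvel": joint speeds; "tau": joint torques, N m; "tcp_pos": TCP position; "orientation": TCP orientation; "contact_force": force on the tool from outside, world axes, zero at the start; "moment": the same for the moment, N m; "grip_width": finger opening in m; "gripper_force": force on a finger pad.
Only numpy, scipy, OpenCV 4.12 (cv2) and the standard library are available. Lean on these libraries where they do the work, as an engineer would, in place of code of your own. Each camera call takes 0.05 s, during which the arm holds its last target. There are 200 camera calls.

### The job

The white bench reader still has the spent red-sleeved cartridge standing in its slot: pull it out and drop it into the yellow discard bin. Then take the green-sleeved cartridge out of the blue stand, leaving the other two there undisturbed, and push it upright, window end down and with its sample well facing the reader's front (key) side, through the reader's slot and down against the spring contact to its stop. The reader only reads while the contact is held down, so finish with the cartridge still gripped and pressed in; do not let go.

Things in the scene. Friction and masses are not known exactly. Their poses are not given: they have to be found in the camera images.
- reader: fixed white reader, 140 mm deep (x -48 to +92), 96 wide; grey slot block (x +-25, y +-45 mm) with flat top at 70 mm, display console behind it (x > 26) 92 mm high, key ledge in front 42 mm high. Origin: on the worktop under the slot's centre; -x is the front (three round keys), z up.
- slot (a point): centre of the slot's mouth in the block's top, z = 70 mm, axes as the reader's. Black lead-in funnel, 16 x 42 mm at the mouth, narrows in 4 mm to the slot of 10 mm (x) by 36 mm (y). The sprung contact in it lies 18 mm below the mouth when free, 26 mm when fully down: a cartridge stands 44 mm out when resting on it, 36 mm when pressed to the stop.
- plunger (a joint): travel of the sprung contact in the slot: 0 up (free), 0.008 m down at its hard stop; it pushes back with 1.4 N at first, 5 N when fully down. A cartridge's weight alone (0.2 N) does not move it.
- spent: white test cartridge 62 x 34 x 8 mm, on end, red sleeve round its top 7 mm. Origin: centre of its LOWER end (dark-window end); z up its length, y along the 34 mm width, -x out of the face with the round raised well (14 mm wide, 7 mm high, centre 47 mm up). At the start in the reader's slot, resting on the contact, well to the reader's front.
- spent_mid (a point): middle of the spent cartridge (31 mm from either end)
- green: white test cartridge 62 x 34 x 8 mm, on end, green sleeve round its top 7 mm. Origin: centre of its LOWER end (dark-window end); z up its length, y along the 34 mm width, -x out of the face with the round raised well (14 mm wide, 7 mm high, centre 47 mm up). At the start in a stand pocket, well to the stand's -x. Grip it across the width in the top 25 mm.
- green_well (a point): centre of the green cartridge's raised sample well, on its outer face
- blue: white test cartridge 62 x 34 x 8 mm, on end, blue sleeve round its top 7 mm. Origin: centre of its LOWER end (dark-window end); z up its length, y along the 34 mm width, -x out of the face with the round raised well (14 mm wide, 7 mm high, centre 47 mm up). In another pocket of the stand; stays there.
- yellow: white test cartridge 62 x 34 x 8 mm, on end, yellow sleeve round its top 7 mm. Origin: centre of its LOWER end (dark-window end); z up its length, y along the 34 mm width, -x out of the face with the round raised well (14 mm wide, 7 mm high, centre 47 mm up). In another pocket of the stand; stays there.
- stand: fixed blue block stand, 140 (x) x 68 mm, 30 mm high, three 10 x 36 mm pockets in a row along its x, 40 mm apart, one cartridge in each, standing on a floor 8 mm above the worktop (tops at 70 mm). Origin: centre of its underside. It is to the left or the right of the reader.
- bin: fixed open yellow discard bin with a red rim; rim 160 (x) by 126 mm (y), 99 mm high, inside 142 x 108 mm, floor 4 mm above the worktop. Origin: centre of its underside. On the other side of the reader from the stand.

How it is judged:
On the way, in this order (a step that is already met when the one before it is completed fails the run):
1. the spent cartridge lies released in the discard bin (x of spent_mid in the frame of bin between -0.072 and 0.072 m and y of spent_mid in the frame of bin between -0.055 and 0.055 m and height (world z) of spent_mid below 0.075 m and contact force between spent and the fingers below 0.05 N), for 0.2 s.
2. the green cartridge's window end is through the slot's mouth, upright, well to the front (z of green in the frame of slot below -0.008 m and horizontal distance between green and slot below 0.006 m and angle between green's own z axis and vertical below 0.15 rad and x of green_well in the frame of slot below -0.005 m), for 0.1 s.
At the end, for the whole second after the job is handed in: Spent cartridge released in the bin (middle under 75 mm). Green one in the slot, lower end over 21 mm deep and within 6 mm of centre, upright to 0.15 rad, well to the front, at rest; contact held down over 6 of 8 mm by fingers gripping its upper part (over 1 N, TCP under 45 mm above mouth) (all of step 1 and z of green in the frame of slot below -0.021 m and horizontal distance between green and slot below 0.006 m and angle between green's own z axis and vertical below 0.15 rad and x of green_well in the frame of slot below -0.005 m and value of joint plunger above 0.006 m and contact force between green and the fingers above 1 N and z of the grasp point in the frame of slot below 0.045 m and linear speed of green below 0.02 m/s); the arm keeps its last pose, push and grip.
It fails at once if the blue cartridge is pushed, tipped or taken out of its pocket (distance of blue from where it was at the start of the episode above 0.012 m or angle between blue's own z axis and vertical above 0.3 rad).
It fails at once if the yellow cartridge is pushed, tipped or taken out of its pocket (distance of yellow from where it was at the start of the episode above 0.012 m or angle between yellow's own z axis and vertical above 0.3 rad).
It also fails if it takes over 72 s, if anything falls off the work surface, if the arm or the gripper's body presses on something with over 40 N, if the wrist force passes 120 N, or if a joint passes its speed limit or range.

## Working session

There is one attempt and no reset: what is moved stays moved. The work goes in short steps, Python scripts to look and compute and a shell command to move; the robot and the scene stay as the last step left them, time stands still between calls to the robot, and variables do not carry over. Pictures are saved under pics/ and viewed, at most 10 in all, crops included, and the job is handed in when it is done.

```bash
ls; mkdir -p pics
python3 - <<'E'
from bench import r
import cv2,numpy as np
o=r.get_obs(); print(o)
for n in ["scene","side"]:
    p,d=r.grab_frame(n); cv2.imwrite(f"pics/{n}0.png",p); np.savez(f"pics/{n}0.npz",p=p,d=d)
    print(n,r.camera_info(n))
E
```

```text
bench.py
drive.py
pics
{'clock': 0.0, 'joints': array([-1.22210662,  0.47778752,  0.02233678,  1.5564668 , -0.01151139,
        1.10930417, -0.0830629 ]), 'qvel': array([ 2.38739556e-03,  7.59465115e-04,  4.38393310e-04, -7.32829252e-06,
        7.23176026e-04, -4.03320154e-04,  1.38130452e-04]), 'tau': array([ 7.76023280e-04, -5.96461916e+01,  1.60837445e+00, -2.81187737e+01,
        1.25175508e-02,  9.59345314e-03,  1.67953476e-05]), 'tcp_pos': array([0.29747874, 0.60528098, 0.24902758]), 'orientation': array([-7.11149142e-01, -3.05974183e+00,  2.84958109e-03]), 'contact_force': array([ 0.10185176, -0.04191338,  0.03488114]), 'moment': array([-0.02926711, -0.03956114, -0.02875097]), 'gripper_force': 0.0, 'grip_width': 0.08545507402695092}
scene {'camera_matrix': array([[613.73933326,   0.        , 321.04688548],
       [  0.        , 613.73933326, 234.82797947],
       [  0.        ,   0.        ,   1.        ]]), 'R': array([[-0.43808355, -0.89854745,  0.02636835],
       [-0.43673252,  0.18710569, -0.87991827],
       [ 0.78571465, -0.39699364, -0.47439282]]), 't': array([0.25801747, 0.30322417, 0.59120822])}
side {'camera_matrix': array([[588.50596737,   0.        , 313.94100731],
       [  0.        , 588.50596737, 243.74105708],
       [  0.        ,   0.        ,   1.        ]]), 'R': array([[-0.93999753, -0.34115005, -0.00461366],
       [-0.15124872,  0.42879254, -0.89065189],
       [ 0.30582424, -0.83651276, -0.45466244]]), 't': array([0.47985061, 0.15115288, 1.08494369])}
```

View pics/scene0.png

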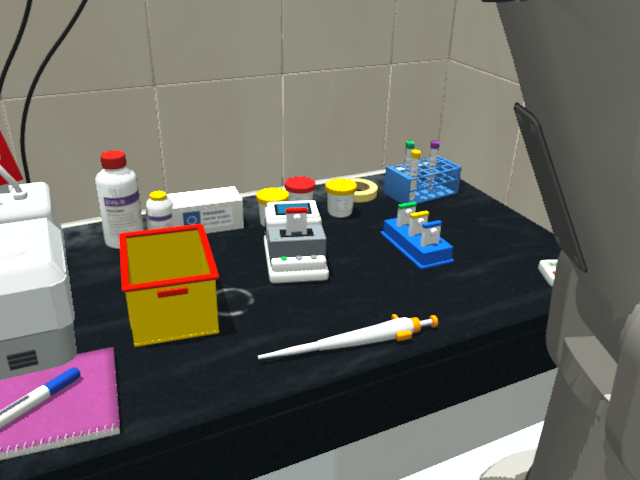

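View pics/side0.png

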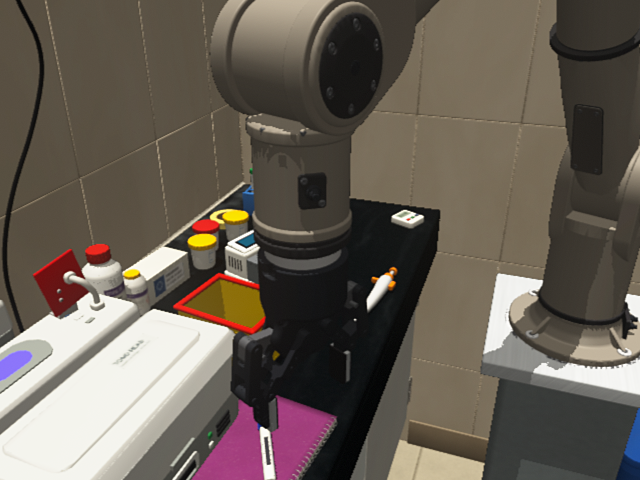

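The scene view shows the bin at (170,270), the reader at (295,240) with the red sleeve at (296,212), and the stand at (418,240) with green (407,208), yellow (419,217) and blue (431,228). In the side view the gripper hides the stand and the slot.

```bash
cat > h.py <<'E'
import numpy as np,cv2
from bench import r
from scipy.spatial.transform import Rotation as Rn
def cloud(n,d):
    c=r.camera_info(n);K=c["camera_matrix"];v,u=np.mgrid[:480,:640]
    P=np.stack([(u-K[0,2])/K[0,0]*d,(v-K[1,2])/K[1,1]*d,d],-1)
    return (P-c["t"])@c["R"]
def hsv(p,lo,hi): return cv2.inRange(cv2.cvtColor(p,cv2.COLOR_BGR2HSV),lo,hi)>0
def box(m): m[:]=m; return m
E
python3 - <<'E'
from h import *
np.set_printoptions(precision=4,suppress=True)
f=np.load("pics/scene0.npz");p,d=f['p'],f['d'];W=cloud("scene",d)
def roi(m,u0,v0,u1,v1):
    k=np.zeros_like(m);k[v0:v1,u0:u1]=1;return m&k&(d>0)
def rep(n,m,z0,z1):
    q=W[m];q=q[(q[:,2]>z0)&(q[:,2]<z1)]
    (c,s,a)=cv2.minAreaRect((q[:,:2]*1000).astype(np.float32))
    print(n,len(q),'c',c,'s',s,'a',a,'z',np.percentile(q[:,2],[5,50,95]),'med',np.median(q,0))
rep('green',roi(hsv(p,(45,120,60),(80,255,255)),390,195,420,215),.05,.08)
rep('yellow',roi(hsv(p,(20,120,80),(35,255,255)),405,205,432,226),.05,.08)
rep('blue',roi(hsv(p,(95,120,60),(125,255,255)),418,220,442,236),.055,.08)
rep('red',roi(hsv(p,(0,120,60),(8,255,255))|hsv(p,(172,120,60),(180,255,255)),284,204,310,217),.09,.13)
rep('standtop',roi(hsv(p,(95,120,40),(125,255,255)),375,205,460,275),.026,.034)
rep('rim',roi(hsv(p,(0,120,60),(8,255,255))|hsv(p,(172,120,60),(180,255,255)),110,215,225,300),.092,.106)
g=roi(np.ones_like(d,bool),255,195,335,285)
rep('block',g,.066,.074); rep('console',g,.088,.096); rep('ledge',g,.039,.045)
cv2.imwrite("pics/crop.png",cv2.resize(p[190:290,255:460],None,fx=3.9,fy=3.9,interpolation=cv2.INTER_CUBIC))
E
```

```text
green 88 c (606.258056640625, -179.2200469970703) s (33.88911056518555, 12.275949478149414) a 83.98167419433594 z [0.0636 0.068  0.0704] med [ 0.6044 -0.1786  0.068 ]
yellow 101 c (581.6089477539062, -178.72372436523438) s (42.42255783081055, 34.81083297729492) a 0.5746137499809265 z [0.063  0.0679 0.0708] med [ 0.565  -0.1781  0.0679]
blue 104 c (526.4950561523438, -177.64195251464844) s (35.64927673339844, 12.53187370300293) a 83.16064453125 z [0.0634 0.0681 0.0709] med [ 0.5248 -0.1768  0.0681]
red 117 c (584.2568969726562, 49.08247375488281) s (33.645652770996094, 13.429649353027344) a 70.26750183105469 z [0.1078 0.112  0.1144] med [0.5826 0.0487 0.112 ]
standtop 668 c (566.873291015625, -179.2646942138672) s (62.05179977416992, 136.7191925048828) a 88.55068969726562 z [0.0269 0.0294 0.031 ] med [ 0.5408 -0.1624  0.0294]
rim 1719 c (553.0383911132812, 265.58734130859375) s (125.88751220703125, 164.0493621826172) a 81.51991271972656 z [0.0932 0.0975 0.0991] med [0.528  0.2684 0.0975]
block 890 c (608.3825073242188, 41.615501403808594) s (91.28014373779297, 105.96217346191406) a 72.6535873413086 z [0.0672 0.0695 0.0725] med [0.5801 0.0558 0.0695]
console 365 c (617.493408203125, 39.064720153808594) s (81.83312225341797, 92.46993255615234) a 71.57110595703125 z [0.0882 0.0895 0.0943] med [0.6435 0.0381 0.0895]
ledge 553 c (657.9677734375, 10.715850830078125) s (143.994384765625, 257.0406188964844) a 68.09835815429688 z [0.0393 0.0415 0.0444] med [0.5565 0.0532 0.0415]
```

View pics/crop.png

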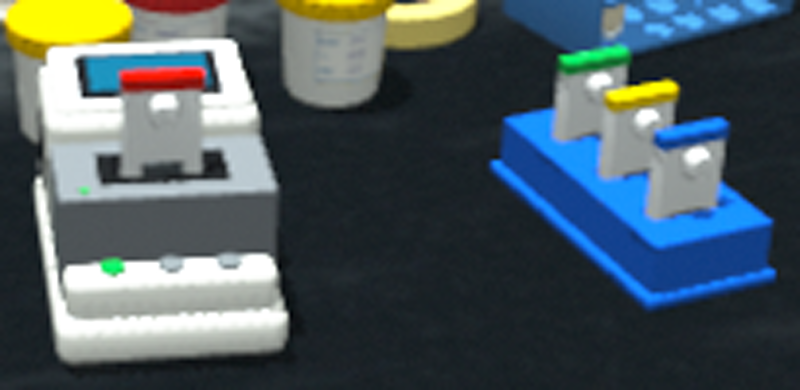

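The crop confirms it: the reader's front keys and the wells face the robot. The reader is turned about -18°, the stand about -1.5°. Next I move above the reader for a wrist view.

```bash
cat >> h.py <<'E'
def plan(pos,yaw_y):
    "shift in tool axes and turn to TCP pos, tool down, tool y along yaw_y (deg, mod 180)"
    o=r.get_obs();R=Rn.from_rotvec(o["orientation"]).as_matrix()
    for k in (0,180):
        a=np.radians(yaw_y+k);y=np.array([np.cos(a),np.sin(a),0]);z=np.array([0,0,-1.])
        T=np.stack([np.cross(y,z),y,z],1);rv=Rn.from_matrix(R.T@T).as_rotvec()
        if np.linalg.norm(rv)<=np.pi/2+.01: break
    s=R.T@(np.array(pos)-o["tcp_pos"])
    print("shift",s.round(4),"turn",rv.round(3),"len",np.linalg.norm(s).round(3),"t",o["clock"],"tcp",o["tcp_pos"].round(4),"yaw_y",np.degrees(np.arctan2(R[1,1],R[0,1])).round(2),"q7",o["joints"][6].round(2))
E
python3 -c "
from h import *
plan((.56,.05,.30),72)
c=r.camera_info('wrist');print(c,-c['R'].T@c['t'])
f=np.load('pics/scene0.npz');W=cloud('scene',f['d']);m=(f['d']>0)&(W[...,1]>.05)&(W[...,1]<.6)&(W[...,0]>.25)&(W[...,0]<.65);print(np.percentile(W[m][:,2],[90,99,100]))"
```

```text
shift [-0.4805 -0.3827 -0.0502] turn [-0.002 -0.    -0.143] len 0.616 t 0.1 tcp [0.2975 0.6053 0.2491] yaw_y 63.83 q7 -0.08
{'camera_matrix': array([[371.64829954,   0.        , 317.26418246],
       [  0.        , 371.64829954, 241.49519558],
       [  0.        ,   0.        ,   1.        ]]), 'R': array([[ 0.44003345,  0.89798043, -0.00130867],
       [ 0.86574372, -0.42384875,  0.26615794],
       [ 0.23844995, -0.11825137, -0.96392854]]), 't': array([-0.67413241, -0.03485089,  0.37656011])} [0.23702201 0.63511495 0.37137066]
[0.09658044 0.15968285 0.16327278]
```

The rows are not in the units I measure in: shifts go in shares of 0.5 m and turns go in shares of pi rad. I convert before sending: -0.156 m / 0.5 = -0.312, -0.124 m / 0.5 = -0.248, -0.05 rad / 3.1416 = -0.0159.

```bash
echo '[[0,0,-0.08,0,0,0],[-0.078,-0.062,-0.1,0,0,0],[-0.156,-0.124,-0.1,0,0,0],[-0.234,-0.186,-0.1,0,0,0],[-0.312,-0.248,-0.1,0,0,-0.0159]]' > next.json && python3 drive.py next.json; echo '[[-0.078,-0.062,0,0,0,0],[-0.156,-0.124,0,0,0,0],[-0.234,-0.186,0,0,0,0],[-0.312,-0.248,0,0,0,-0.0159],[-0.39,-0.31,0,0,0,-0.0286]]' > next.json && python3 drive.py next.json; python3 -c "
from h import *
plan((.56,.05,.30),72)"
```

```text
clock: 0.6
tcp_pos: [0.3834, 0.4239, 0.2997]
orientation: [-0.633, -3.077, 0.001]
contact_force: [0.6, 0.3, 0.3]
grip_width: 0.0858
gripper_force: 0.0
clock: 1.1
tcp_pos: [0.5011, 0.2044, 0.2998]
orientation: [-0.492, -3.102, 0.0]
contact_force: [1.3, 0.8, 0.0]
grip_width: 0.0857
gripper_force: 0.0
shift [-0.1039 -0.1286 -0.0002] turn [-0.    -0.    -0.001] len 0.165 t 1.1 tcp [0.5011 0.2044 0.2998] yaw_y 71.96 q7 0.8
```

To row units: -0.1 m / 0.5 = -0.2, -0.08 m / 0.5 = -0.16.

```bash
echo '[[-0.07,-0.07,0,0,0,0],[-0.14,-0.14,0,0,0,0],[-0.16,-0.2,0,0,0,0],[-0.16,-0.2,0,0,0,0],[-0.16,-0.2,0,0,0,0]]' > next.json && python3 drive.py next.json
python3 - <<'E'
from h import *
plan((.584,.049,.20),72)
c=r.camera_info("wrist");p,d=r.grab_frame("wrist");cv2.imwrite("pics/w1.png",p);np.savez("pics/w1.npz",p=p,d=d,R=c["R"],t=c["t"],K=c["camera_matrix"])
E
```

```text
clock: 1.6
tcp_pos: [0.5453, 0.086, 0.2997]
orientation: [-0.498, -3.101, -0.0]
contact_force: [0.8, 0.1, 0.5]
grip_width: 0.0853
gripper_force: 0.0
shift [-0.0484 -0.023   0.0997] turn [-0.    -0.001 -0.004] len 0.113 t 1.6 tcp [0.5453 0.086  0.2997] yaw_y 71.75 q7 1.05
```

View pics/w1.png

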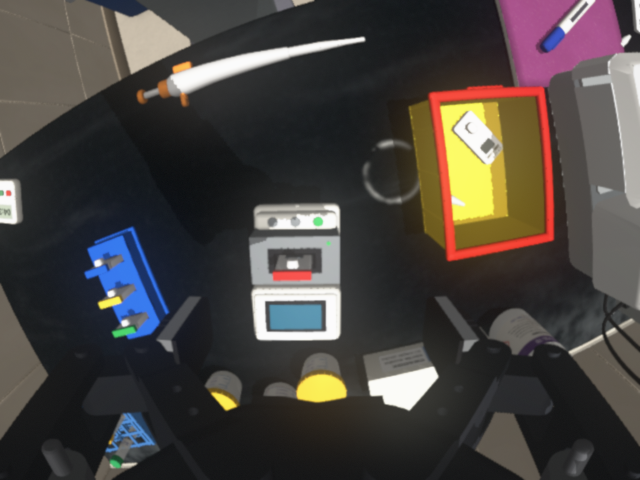

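The wrist view shows the reader from above, with the keys toward the robot, the funnel at about (294,263) and the red sleeve at (292,275). The bin (rim centre about (495,170)) holds an older cartridge, and the stand is on the left with green at (125,328). Now I cast rays onto planes.

```bash
cat >> h.py <<'E'
def wray(f,uv,z):
    K,R,t=f["K"],f["R"],f["t"];uv=np.asarray(uv,float).reshape(-1,2)
    x=(uv-[K[0,2],K[1,2]])/K[0,0];th=np.linalg.norm(x,axis=1)+1e-9
    D=np.c_[x*(np.sin(th)/th)[:,None],np.cos(th)]@R;C=-R.T@t
    return (C+D*((z-C[2])/D[:,2])[:,None])[:,:2]
def blob(f,m,roi,z,n="",show=True):
    k=np.zeros(m.shape,np.uint8);u0,v0,u1,v1=roi;k[v0:v1,u0:u1]=m[v0:v1,u0:u1]
    cs,_=cv2.findContours(k,cv2.RETR_EXTERNAL,cv2.CHAIN_APPROX_NONE);c=max(cs,key=cv2.contourArea).reshape(-1,2)
    q=wray(f,c,z);b=cv2.minAreaRect((q*1000).astype(np.float32))
    if show: print(n,len(c),"px",c.min(0),c.max(0),"c",np.round(b[0],1),"s",np.round(b[1],1),"a",round(b[2],2))
    return b,q
E
python3 - <<'E'
from h import *
f=np.load("pics/w1.npz");p=f["p"]
red=hsv(p,(0,130,60),(8,255,255))|hsv(p,(172,130,60),(180,255,255))
blob(f,red,(262,255,325,285),.114,"red")
blob(f,red,(400,70,570,270),.099,"rim")
blob(f,hsv(p,(0,0,0),(180,255,70)),(258,240,332,284),.07,"funnel")
g=cv2.cvtColor(p,cv2.COLOR_BGR2GRAY);print(g[240:292:3,255],"\n",g[262,245:345:3],"\n",g[205:345:4,294])
blob(f,(g>88).astype(np.uint8),(245,198,348,345),.07,"reader")
blob(f,hsv(p,(90,100,60),(110,255,255)),(258,292,336,338),.092,"screen")
blob(f,hsv(p,(45,130,60),(80,255,255)),(105,318,145,340),.07,"green")
blob(f,hsv(p,(20,130,60),(35,255,255)),(90,285,128,312),.07,"yellow")
blob(f,hsv(p,(100,130,60),(125,255,255)),(75,220,175,345),.03,"stand")
cv2.imwrite("pics/w1c.png",cv2.resize(p[195:345,240:350],None,fx=4,fy=4,interpolation=cv2.INTER_CUBIC))
E
```

```text
red 89 px [273 271] [310 279] c [584.   49.2] s [33.1  7.6] a 72.09
rim 542 px [427  84] [554 261] c [553.1 264. ] s [127.4 162.3] a 81.46
funnel 146 px [269 250] [316 269] c [583.4  47.3] s [47.2 20. ] a 71.92
[112 145 177 176 176 176 176 176 175 176 176 175 175 175 174 120 151 242] 
 [ 47  49 151 175 176 177 178 171  69  60  56 111 113 112 197 247 248 239
 116 111 111 114 102  62  72  78 179 182 182 182 182 178  56  52] 
 [141 184 146 138 183 186 139  73 156 183 183  87  63  86 224 251 124 132
 133 171 132 230 235 251 104 123 137 135 134 134 134 103 249 251  68]
reader 596 px [249 203] [341 340] c [601.2  43.7] s [ 94.6 149.8] a 72.48
screen 145 px [270 305] [320 328] c [634.1  33.2] s [50.5 25.9] a 72.4
green 55 px [111 326] [135 337] c [ 607.4 -178.5] s [37.7 10.6] a 87.6
yellow 52 px [ 98 296] [121 308] c [ 567.3 -177.5] s [37.1 10.4] a 89.99
stand 457 px [ 83 226] [169 339] c [ 565.5 -178.8] s [104.8 140.6] a 88.83
```

View pics/w1c.png

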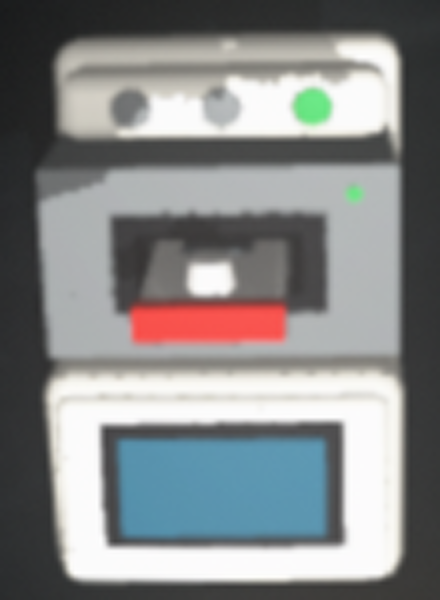

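The crop shows the funnel centred on the block and the red sleeve squarely across it, in agreement with the fits. The spent cartridge is at (0.584, 0.049) and its width lies at 72.1°. Now the approach from above.

To row units: 0.1 m / 0.5 = 0.2, 0.09 m / 0.5 = 0.18, -0.006 rad / 3.1416 = -0.0019.

```bash
echo '[[-0.06,-0.03,0.06,0,0,-0.0019],[-0.096,-0.046,0.12,0,0,-0.0019],[-0.096,-0.046,0.18,0,0,-0.0019],[-0.096,-0.046,0.2,0,0,-0.0019],[-0.096,-0.046,0.2,0,0,-0.0019]]' > next.json && python3 drive.py next.json; python3 -c "
from h import *
plan((.584,.049,.095),72.1)"
```

```text
clock: 2.15
tcp_pos: [0.5827, 0.0515, 0.1985]
orientation: [-0.481, -3.101, 0.001]
contact_force: [0.5, 0.3, 0.6]
grip_width: 0.0852
gripper_force: 0.0
shift [-0.0024 -0.0019  0.1035] turn [-0.001 -0.003  0.004] len 0.104 t 2.15 tcp [0.5827 0.0515 0.1985] yaw_y 72.35 q7 1.19
```

To row units: 0.103 m / 0.5 = 0.206, 0.1 m / 0.5 = 0.2, 0.003 rad / 3.1416 = 0.001.

```bash
echo '[[-0.002,-0.002,0.06,0,0,0.001],[-0.002,-0.002,0.12,0,0,0.001],[-0.002,-0.002,0.17,0,0,0.001],[-0.002,-0.002,0.2,0,0,0.001],[-0.002,-0.002,0.206,0,0,0.001]]' > next.json && python3 drive.py next.json; echo '[[0,0,0,0,0,0],[0,0,0,0,0,0],[0,0,0,0,0,0]]' > next.json && python3 drive.py next.json; python3 -c "
from h import *
plan((.584,.049,.095),72.1)"
```

```text
clock: 2.65
tcp_pos: [0.5844, 0.0494, 0.0967]
orientation: [-0.488, -3.102, -0.0]
contact_force: [-0.0, -0.2, 0.1]
grip_width: 0.085
gripper_force: 0.0
clock: 2.95
tcp_pos: [0.5856, 0.0486, 0.0984]
orientation: [0.491, 3.101, 0.001]
contact_force: [-0.4, 0.8, -0.2]
grip_width: 0.0854
gripper_force: 0.0
shift [ 0.0016 -0.0001  0.0034] turn [ 0.001  0.002 -0.001] len 0.004 t 2.95 tcp [0.5856 0.0486 0.0984] yaw_y 72.02 q7 1.23
```

To row units: 0.002 m / 0.5 = 0.004, 0.001 m / 0.5 = 0.002.

```bash
echo '[[0.002,0,0.004,0,0,0],[0.002,0,0.004,0,0,0],[0.002,0,0.004,0,0,0],[0.002,0,0.004,0,0,0],[0.002,0,0.004,0,0,0]]' > next.json && python3 drive.py next.json 0.02 40;echo '[[0,0,0,0,0,0],[0,0,0,0,0,0],[0,0,0,0,0,0],[0,0,0,0,0,0],[0,0,0,0,0,0]]' > next.json && python3 drive.py next.json
```

```text
clock: 3.45
tcp_pos: [0.5837, 0.0487, 0.0951]
orientation: [-0.491, -3.103, -0.0]
contact_force: [-0.9, -0.2, 2.0]
grip_width: 0.0334
gripper_force: 42.5
clock: 3.95
tcp_pos: [0.5837, 0.0487, 0.095]
orientation: [-0.491, -3.103, -0.0]
contact_force: [-0.5, 0.1, 0.8]
grip_width: 0.0334
gripper_force: 42.5
```

To row units: -0.12 m / 0.5 = -0.24, -0.11 m / 0.5 = -0.22.

```bash
echo '[[0,0,-0.03,0,0,0],[0,0,-0.08,0,0,0],[0,0,-0.15,0,0,0],[0,0,-0.22,0,0,0],[0,0,-0.24,0,0,0]]' > next.json && python3 drive.py next.json; python3 -c "
from h import *
plan((.565,.262,.21),81.5)"
```

```text
clock: 4.45
tcp_pos: [0.5858, 0.0487, 0.22]
orientation: [0.491, 3.096, 0.004]
contact_force: [-0.2, 0.3, 0.0]
grip_width: 0.0335
gripper_force: 42.5
shift [0.0858 0.1964 0.0101] turn [ 0.003  0.006 -0.166] len 0.215 t 4.45 tcp [0.5858 0.0487 0.22  ] yaw_y 71.99 q7 1.18
```

To row units: 0.196 m / 0.5 = 0.392, 0.165 m / 0.5 = 0.33, -0.165 rad / 3.1416 = -0.0525.

```bash
echo '[[0.03,0.07,0,0,0,-0.0095],[0.068,0.156,0,0,0,-0.0223],[0.106,0.24,0,0,0,-0.035],[0.144,0.33,0,0,0,-0.0477],[0.17,0.392,0,0,0,-0.0525]]' > next.json && python3 drive.py next.json; echo '[[0,0,0.04,0,0,0],[0,0,0.1,0,0,0],[0,0,0.16,0,0,0],[0,0,0.18,0,0,0],[0,0,0.18,0,0,0]]' > next.json && python3 drive.py next.json; python3 -c "
from h import *
plan((.565,.262,.12),81.5)"
```

```text
clock: 4.95
tcp_pos: [0.5619, 0.2655, 0.2152]
orientation: [-0.226, -3.133, -0.002]
contact_force: [0.2, -0.3, -0.1]
grip_width: 0.0339
gripper_force: 42.5
clock: 5.45
tcp_pos: [0.5623, 0.2608, 0.1237]
orientation: [-0.233, -3.13, 0.003]
contact_force: [-0.1, 0.4, 0.9]
grip_width: 0.0334
gripper_force: 42.5
shift [-0.0025  0.0016  0.0037] turn [-0.002 -0.003 -0.   ] len 0.005 t 5.45 tcp [0.5623 0.2608 0.1237] yaw_y 81.47 q7 0.99
```

To row units: -0.13 m / 0.5 = -0.26, -0.1 m / 0.5 = -0.2.

```bash
echo '[[0,0,0,0,0,0],[0,0,0,0,0,0],[0,0,0,0,0,0],[0,0,0,0,0,0],[0,0,0,0,0,0]]' > next.json && python3 drive.py next.json 0.07; echo '[[0,0,-0.04,0,0,0],[0,0,-0.12,0,0,0],[0,0,-0.2,0,0,0],[0,0,-0.26,0,0,0],[0,0,-0.26,0,0,0]]' > next.json && python3 drive.py next.json;  python3 - <<'E'
from h import *
plan((.607,-.178,.25),88.5)
c=r.camera_info("wrist");p,d=r.grab_frame("wrist");cv2.imwrite("pics/w2.png",p)
E
```

```text
clock: 5.95
tcp_pos: [0.5636, 0.2615, 0.1255]
orientation: [0.234, 3.132, 0.001]
contact_force: [0.1, -0.3, 0.2]
grip_width: 0.0701
gripper_force: 0.0
clock: 6.45
tcp_pos: [0.5658, 0.2624, 0.2604]
orientation: [0.234, 3.126, 0.008]
contact_force: [0.2, 0.4, 0.2]
grip_width: 0.0698
gripper_force: 0.0
shift [-0.1061 -0.4294  0.0086] turn [ 0.005  0.007 -0.123] len 0.442 t 6.45 tcp [0.5658 0.2624 0.2604] yaw_y 81.45 q7 0.96
```

View pics/w2.png

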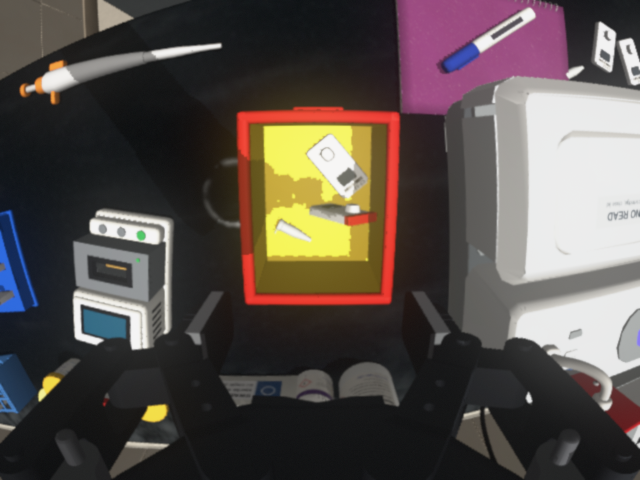

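The spent cartridge lies in the bin at (343,213), and the slot at (110,267) is empty with its orange contact showing. On the way to the stand I stop above the reader to measure the empty funnel.

To row units: -0.215 m / 0.5 = -0.43, -0.02 m / 0.5 = -0.04.

```bash
echo '[[-0.02,-0.08,0,0,0,0],[-0.04,-0.17,0,0,0,0],[-0.06,-0.26,0,0,0,0],[-0.08,-0.35,0,0,0,0],[-0.1,-0.43,0,0,0,0]]' > next.json && python3 drive.py next.json 0.07; echo '[[0,0,0,0,0,0],[0,0,0,0,0,0],[0,0,0,0,0,0]]' > next.json && python3 drive.py next.json
python3 - <<'E'
from h import *
plan((.607,-.178,.22),88.5)
c=r.camera_info("wrist");p,d=r.grab_frame("wrist");cv2.imwrite("pics/w3.png",p)
f=dict(K=c["camera_matrix"],R=c["R"],t=c["t"]);np.savez("pics/w3.npz",p=p,**f)
# expected slot pixel box and blob
def pix(X):
    q=c["R"]@np.array(X)+c["t"];th=np.arctan2(np.hypot(q[0],q[1]),q[2]);a=q[:2]/np.hypot(q[0],q[1])
    return (f["K"][:2,2]+f["K"][0,0]*th*a).astype(int)
u,v=pix((.584,.049,.07));print(u,v)
g=cv2.cvtColor(p,cv2.COLOR_BGR2GRAY);print(g[v-30:v+30:2,u],"\n",g[v,u-55:u+55:3])
for th in (90,110,130):
  blob(f,((g<th)|hsv(p,(8,80,60),(35,255,255))).astype(np.uint8),(u-34,v-17,u+34,v+17),.07,"funnel%d"%th)
blob(f,(hsv(p,(5,80,60),(35,255,255))).astype(np.uint8),(u-34,v-17,u+34,v+17),.052,"contact")
x,y=pix((.607,-.178,.07));print(x,y)
for n,lo,hi in(("green",(45,130,50),(80,255,255)),("yellow",(20,130,50),(35,255,255))):
  X=.607 if n=="green" else .567
  x,y=pix((X,-.178,.07)); blob(f,hsv(p,lo,hi),(max(x-24,0),max(y-16,0),x+24,y+16),.07,n)
E
```

```text
clock: 7.0
tcp_pos: [0.5799, 0.0388, 0.2537]
orientation: [-0.235, -3.131, 0.001]
contact_force: [0.4, -0.3, -0.4]
grip_width: 0.0702
gripper_force: 0.0
clock: 7.3
tcp_pos: [0.5804, 0.0428, 0.2541]
orientation: [-0.231, -3.132, -0.001]
contact_force: [-0.1, 1.1, -0.1]
grip_width: 0.0703
gripper_force: 0.0
shift [-0.0587 -0.2146  0.034 ] turn [ 0.    -0.002 -0.121] len 0.225 t 7.3 tcp [0.5804 0.0428 0.2541] yaw_y 81.58 q7 1.34
325 225
[ 81 101 127 128 128 128 128 128 108  73  70  69 123 227 232 211 102  84
  83  70  70  82  84 105 185 199 198 198 198 197] 
 [ 54 119 123 124 124 126 126 123  73  67  64  66  82  85 106 116 147 190
 204 224 228 230 232 228  84  77  66  79  82 148 199 199 199 197 198 197
 147]
funnel90 169 px [293 208] [356 241] c [584.4  48.4] s [52.6 24.5] a 72.58
funnel110 172 px [292 208] [357 241] c [584.5  48.2] s [53.6 25.9] a 72.64
funnel130 181 px [291 208] [358 241] c [583.3  48.6] s [56.7 28.7] a 81.62
contact 76 px [307 217] [341 228] c [585.5  48.4] s [30.8  7.2] a 72.81
103 281
green 66 px [ 88 277] [117 287] c [ 607.5 -178.8] s [37.3 10.2] a 86.73
yellow 66 px [ 79 238] [106 250] c [ 567.6 -177.8] s [35.8  9.6] a 88.85
```

View pics/w3.png

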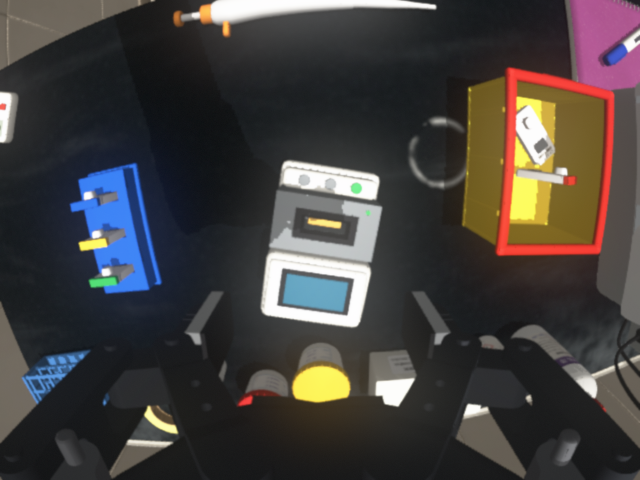

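The funnel fits at (0.584, 0.0485), 72.5°, and the green cartridge at (0.607, -0.179), about 88.5°. Next I go above the green one.

To row units: -0.215 m / 0.5 = -0.43, -0.175 m / 0.5 = -0.35, -0.12 rad / 3.1416 = -0.0382.

```bash
echo '[[-0.024,-0.08,0,0,0,-0.0064],[-0.048,-0.17,0,0,0,-0.0159],[-0.072,-0.26,0,0,0,-0.0255],[-0.096,-0.35,0,0,0,-0.035],[-0.116,-0.43,0,0,0,-0.0382]]' > next.json && python3 drive.py next.json 0.07; echo '[[0,0,0.06,0,0,0],[0,0,0.12,0,0,0],[0,0,0.16,0,0,0],[0,0,0.16,0,0,0],[0,0,0.16,0,0,0]]' > next.json && python3 drive.py next.json ; python3 -c "
from h import *
plan((.607,-.179,.058),88.3)"
```

```text
clock: 7.85
tcp_pos: [0.6068, -0.1805, 0.2547]
orientation: [-0.041, -3.141, -0.0]
contact_force: [0.6, 0.3, 1.1]
grip_width: 0.0702
gripper_force: 0.0
clock: 8.35
tcp_pos: [0.6069, -0.1787, 0.1751]
orientation: [-0.042, -3.141, -0.001]
contact_force: [0.3, -0.1, 1.2]
grip_width: 0.07
gripper_force: 0.0
shift [-0.0002 -0.0004  0.1171] turn [ 0.    -0.     0.003] len 0.117 t 8.35 tcp [ 0.6069 -0.1787  0.1751] yaw_y 88.46 q7 1.89
```

Run:
```python
from h import *
c=r.camera_info("wrist");p,d=r.grab_frame("wrist")
f=dict(K=c["camera_matrix"],R=c["R"],t=c["t"])
m=hsv(p,(45,130,50),(80,255,255)).astype(np.uint8);print(cv2.connectedComponentsWithStats(m)[2][1:6])
b,q=blob(f,m,(200,100,440,320),.07,"green")
print(q.min(0),q.max(0))
plan((.607,-.179,.058),88.3)
```

```text
[[289 243  51  12 569]]
green 122 px [289 243] [339 254] c [ 606.7 -180.7] s [32.1  7.3] a 88.53
[ 0.60265605 -0.19678777] [ 0.6104665 -0.164672 ]
shift [5.00e-04 1.00e-04 1.18e-01] turn [-0.     0.001  0.002] len 0.118 t 8.4 tcp [ 0.6074 -0.1791  0.176 ] yaw_y 88.43 q7 1.89
```

To row units: 0.118 m / 0.5 = 0.236, -0.001 m / 0.5 = -0.002.

```bash
echo '[[0,-0.002,0.06,0,0,0],[0,-0.002,0.12,0,0,0],[0,-0.002,0.18,0,0,0],[0,-0.002,0.22,0,0,0],[0,-0.002,0.236,0,0,0]]' > next.json && python3 drive.py next.json; echo '[[0,0,0,0,0,0],[0,0,0,0,0,0],[0,0,0,0,0,0]]' > next.json && python3 drive.py next.json;  python3 -c "
from h import *
plan((.607,-.180,.058),88.5)"
```

```text
clock: 8.9
tcp_pos: [0.6065, -0.1803, 0.0564]
orientation: [-0.044, -3.141, -0.001]
contact_force: [-0.2, -0.6, 0.1]
grip_width: 0.0706
gripper_force: 0.0
clock: 9.2
tcp_pos: [0.6076, -0.1812, 0.0587]
orientation: [0.045, 3.138, -0.001]
contact_force: [0.7, 0.0, 0.2]
grip_width: 0.07
gripper_force: 0.0
shift [0.0006 0.0012 0.0007] turn [-0.     0.003 -0.003] len 0.001 t 9.2 tcp [ 0.6076 -0.1812  0.0587] yaw_y 88.35 q7 1.93
```

To row units: 0.001 m / 0.5 = 0.002.

```bash
echo '[[0,0.002,0,0,0,0],[0,0.002,0,0,0,0],[0,0.002,0,0,0,0],[0,0.002,0,0,0,0],[0,0.002,0,0,0,0]]' > next.json && python3 drive.py next.json 0.02 60;echo '[[0,0,0,0,0,0],[0,0,0,0,0,0],[0,0,0,0,0,0]]' > next.json && python3 drive.py next.json; echo '[[0,0,-0.03,0,0,0],[0,0,-0.08,0,0,0],[0,0,-0.15,0,0,0],[0,0,-0.22,0,0,0],[0,0,-0.26,0,0,0]]' > next.json && python3 drive.py next.json;python3 -c "
from h import *
plan((.5845,.0488,.20),72.2)"
```

```text
clock: 9.7
tcp_pos: [0.6068, -0.1798, 0.0576]
orientation: [0.045, 3.14, 0.0]
contact_force: [-1.9, 1.7, 5.5]
grip_width: 0.0329
gripper_force: 59.3
clock: 10.0
tcp_pos: [0.6068, -0.1798, 0.0576]
orientation: [0.045, 3.14, 0.0]
contact_force: [-1.3, 1.2, 6.0]
grip_width: 0.0328
gripper_force: 59.3
clock: 10.5
tcp_pos: [0.6072, -0.1805, 0.1908]
orientation: [0.046, 3.138, -0.001]
contact_force: [0.7, -0.8, 0.1]
grip_width: 0.0326
gripper_force: 60.1
shift [ 0.0294  0.2286 -0.0095] turn [-0.     0.004  0.281] len 0.231 t 10.5 tcp [ 0.6072 -0.1805  0.1908] yaw_y 88.31 q7 1.88
```

To row units: 0.228 m / 0.5 = 0.456, 0.175 m / 0.5 = 0.35, 0.28 rad / 3.1416 = 0.0891.

```bash
echo '[[0.012,0.08,0,0,0,0.0159],[0.024,0.17,0,0,0,0.035],[0.036,0.26,0,0,0,0.0541],[0.048,0.35,0,0,0,0.0732],[0.058,0.456,0,0,0,0.0891]]' > next.json && python3 drive.py next.json; echo '[[0,0,0,0,0,0],[0,0,0,0,0,0],[0,0,0,0,0,0],[0,0,0,0,0,0]]' > next.json && python3 drive.py next.json
python3 - <<'E'
from h import *
plan((.5845,.0488,.122),72.2)
c=r.camera_info("wrist");o=r.get_obs();p,d=r.grab_frame("wrist");cv2.imwrite("pics/w4.png",p)
f=dict(K=c["camera_matrix"],R=c["R"],t=c["t"]);np.savez("pics/w4.npz",p=p,**f)
m=hsv(p,(45,130,50),(80,255,255)).astype(np.uint8)
b,q=blob(f,m,(230,150,420,300),o["tcp_pos"][2]+.012,"green")
E
```

```text
clock: 11.0
tcp_pos: [0.5835, 0.0463, 0.1879]
orientation: [0.489, 3.103, -0.0]
contact_force: [1.3, -0.1, -0.6]
grip_width: 0.0327
gripper_force: 60.0
clock: 11.4
tcp_pos: [0.5843, 0.0435, 0.1873]
orientation: [0.488, 3.103, -0.001]
contact_force: [-0.0, -0.3, -0.8]
grip_width: 0.0326
gripper_force: 60.1
shift [0.0014 0.0052 0.0653] turn [-0.001  0.    -0.001] len 0.066 t 11.4 tcp [0.5843 0.0435 0.1873] yaw_y 72.14 q7 1.23Traceback (most recent call last):
  File "<stdin>", line 6, in <module>
  File "h.py", line 26, in blob
    cs,_=cv2.findContours(k,cv2.RETR_EXTERNAL,cv2.CHAIN_APPROX_NONE);c=max(cs,key=cv2.contourArea).reshape(-1,2)
                                                                       ~~~^^^^^^^^^^^^^^^^^^^^^^^^
ValueError: max() iterable argument is empty
```

View pics/w4.png

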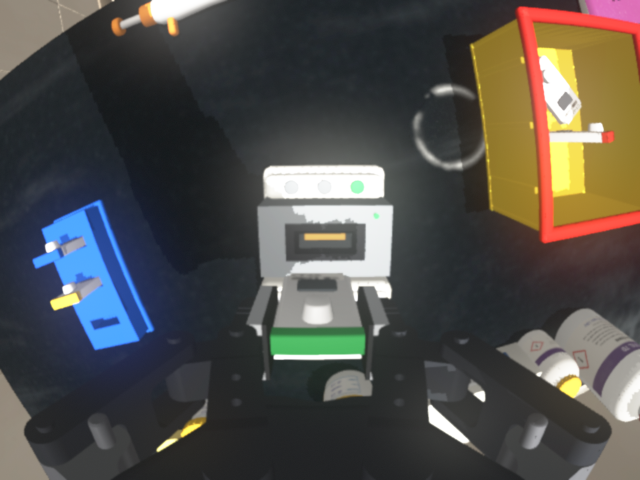

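The green cartridge hangs straight in the grip: sleeve at (318,343), well toward the front, window end at (317,283). The funnel is at (325,240), and blue and yellow are still in their pockets. I measure the sleeve and funnel in this frame.

Run:
```python
from h import *
f=np.load("pics/w4.npz");p=f["p"];g=cv2.cvtColor(p,cv2.COLOR_BGR2GRAY)
R=f["R"]
b,q=blob(f,hsv(p,(45,100,40),(85,255,255)),(255,315,380,370),.1873+.012,"green")
print(q.min(0),q.max(0))
# top edge (back) of sleeve, corners
blob(f,(g<95).astype(np.uint8),(280,215,372,266),.07,"funnel")
b,q=blob(f,hsv(p,(8,80,60),(35,255,255)),(295,225,355,250),.052,"contact")
# window end dark edge
print(g[272:292,318])
print("lower end front edge at z=.1375:",wray(f,[(299,278),(318,278),(336,278)],.1377))
```

```text
green 237 px [269 328] [365 355] c [582.9  43.9] s [33.1 11. ] a 72.95
[0.57319918 0.02659244] [0.59289112 0.06024155]
funnel 200 px [286 225] [357 260] c [584.8  46.3] s [48.1 24.4] a 72.11
contact 91 px [304 233] [345 239] c [585.5  48.5] s [29.4  4.4] a 72.23
[222 180 141 129 128 123 111  91  75  71  71  72  72  73  73  73  79  93
 104 120]
lower end front edge at z=.1375: [[0.58034792 0.03523879]
 [0.58320729 0.04420163]
 [0.58594602 0.05268389]]
```

To row units: 0.06 m / 0.5 = 0.12, 0.005 m / 0.5 = 0.01.

```bash
echo '[[0,0.008,0,0,0,0],[0.002,0.01,0.04,0,0,0],[0.002,0.01,0.09,0,0,0],[0.002,0.01,0.12,0,0,0],[0.002,0.01,0.12,0,0,0]]' > next.json && python3 drive.py next.json;echo '[[0,0,0,0,0,0],[0,0,0,0,0,0],[0,0,0,0,0,0]]' > next.json && python3 drive.py next.json; python3 -c "
from h import *
plan((.5848,.0486,.115),72.2)"
```

```text
clock: 11.95
tcp_pos: [0.5833, 0.0503, 0.1249]
orientation: [-0.483, -3.1, 0.002]
contact_force: [-0.6, 0.2, -0.1]
grip_width: 0.0329
gripper_force: 60.1
clock: 12.25
tcp_pos: [0.5855, 0.0507, 0.1281]
orientation: [0.483, 3.102, 0.001]
contact_force: [0.7, 0.2, -0.1]
grip_width: 0.0324
gripper_force: 60.1
shift [ 0.     -0.0022  0.0131] turn [0.001 0.002 0.002] len 0.013 t 12.25 tcp [0.5855 0.0507 0.1281] yaw_y 72.3 q7 1.25
```

```bash
for i in 1 2 3; do echo '[[0,0,0,0,0,0],[0,0,0,0,0,0]]' > next.json && python3 drive.py next.json | grep tcp; done
```

```text
tcp_pos: [0.585, 0.0508, 0.1275]
tcp_pos: [0.5848, 0.0507, 0.1271]
tcp_pos: [0.5847, 0.0507, 0.127]
```

To row units: 0.014 m / 0.5 = 0.028, -0.002 m / 0.5 = -0.004.

```bash
echo '[[0,-0.004,0,0,0,0],[0,-0.004,0.008,0,0,0],[0,-0.004,0.016,0,0,0],[0,-0.004,0.022,0,0,0],[0,-0.004,0.028,0,0,0]]' > next.json && python3 drive.py next.json; echo '[[0,0,0,0,0,0],[0,0,0,0,0,0],[0,0,0,0,0,0],[0,0,0,0,0,0],[0,0,0,0,0,0]]' > next.json && python3 drive.py next.json
```

```text
clock: 13.35
tcp_pos: [0.584, 0.0488, 0.1125]
orientation: [-0.483, -3.104, 0.0]
contact_force: [-0.2, 0.6, 0.6]
grip_width: 0.033
gripper_force: 60.1
clock: 13.85
tcp_pos: [0.5842, 0.0488, 0.1131]
orientation: [0.483, 3.104, 0.0]
contact_force: [-0.5, -0.4, 0.3]
grip_width: 0.0329
gripper_force: 60.1
```

The lower end is past the funnel with no contact force, so I keep going down.

To row units: 0.014 m / 0.5 = 0.028, 0.012 m / 0.5 = 0.024.

```bash
echo '[[0,0,0.006,0,0,0],[0,0,0.012,0,0,0],[0,0,0.018,0,0,0],[0,0,0.024,0,0,0],[0,0,0.028,0,0,0]]' > next.json && python3 drive.py next.json; echo '[[0,0,0.004,0,0,0],[0,0,0.008,0,0,0],[0,0,0.01,0,0,0],[0,0,0.01,0,0,0],[0,0,0.01,0,0,0]]' > next.json && python3 drive.py next.json
```

```text
clock: 14.35
tcp_pos: [0.5841, 0.0488, 0.0987]
orientation: [-0.483, -3.104, 0.0]
contact_force: [-1.3, 0.2, 2.1]
grip_width: 0.0329
gripper_force: 60.2
clock: 14.85
tcp_pos: [0.5841, 0.0488, 0.0942]
orientation: [-0.483, -3.104, -0.0]
contact_force: [-0.3, -0.5, 3.3]
grip_width: 0.0329
gripper_force: 60.5
```

To row units: 0.001 m / 0.5 = 0.002.

```bash
echo '[[0,0,0.002,0,0,0],[0,0,0.002,0,0,0],[0,0,0.002,0,0,0],[0,0,0.002,0,0,0]]' > next.json && python3 drive.py next.json | grep -E "tcp|contact";  echo '[[0,0,0.002,0,0,0],[0,0,0.002,0,0,0],[0,0,0.002,0,0,0],[0,0,0.002,0,0,0]]' > next.json && python3 drive.py next.json| grep -E "tcp|contact"; python3 -c "
from h import *
for i in range(4): r.grab_frame('side'); print(r.get_obs()['contact_force'],r.get_obs()['tcp_pos'])"
```

```text
tcp_pos: [0.5842, 0.0488, 0.0935]
contact_force: [-3.5, -0.2, 8.2]
tcp_pos: [0.5843, 0.0487, 0.0933]
contact_force: [-5.0, -0.4, 15.6]
[-5.05012793 -0.71000782 16.08556139] [0.58434899 0.04870366 0.09334153]
[-5.38896936 -0.96086104 16.00685818] [0.58436383 0.04871663 0.09335232]
[-5.20009954 -1.12722555 15.84093521] [0.58435851 0.04869665 0.09336995]
[-5.72546971  0.35678623 16.20085979] [0.58434328 0.04868041 0.09333945]
```

Run:
```python
from h import *
c=r.camera_info("wrist");o=r.get_obs();p,d=r.grab_frame("wrist")
f=dict(K=c["camera_matrix"],R=c["R"],t=c["t"])
blob(f,hsv(p,(45,100,40),(85,255,255)),(255,315,380,370),o["tcp_pos"][2]+.012,"green")
s,d=r.grab_frame("scene");W=cloud("scene",d)
m=hsv(s,(45,120,40),(80,255,255))&(d>0)&(abs(W[...,0]-.584)<.03)&(abs(W[...,1]-.049)<.03)
print("sleeve z",np.percentile(W[m][:,2],[2,50,98]),m.sum())
a=cv2.resize(s[175:275,250:350],None,fx=4,fy=4,interpolation=cv2.INTER_CUBIC);b=cv2.resize(p[120:400,180:460],(400,400))
cv2.imwrite("pics/fin.png",np.hstack([a,b]))
```

```text
green 239 px [270 329] [364 355] c [583.1  48.9] s [32.7 10.6] a 73.07
sleeve z [0.09809773 0.1034346  0.10764932] 105
```

View pics/fin.png

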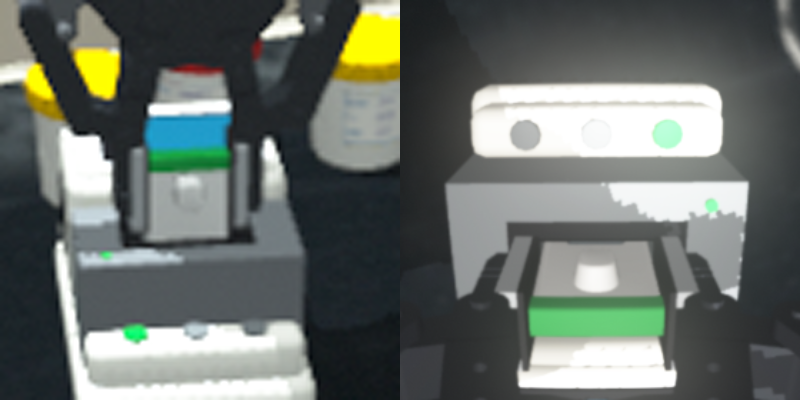

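The left half shows the green cartridge seated low in the slot, well to the front and fingers clear of the block. The right half shows it square in the grip with no slip. The sleeve top is at about 0.106 m and the push at 16 N, which means it is at the stop, so I hand in.

```bash
python3 -c "
from bench import r
print(r.hand_in())"
```

```text
the job is handed in; nothing more can be done
None
```

I dropped the spent cartridge in the yellow bin, and the green one is gripped and pressed to the stop in the reader's slot, well to the front; the job was handed in at about 16 s, with no verdict shown.

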